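# Snap the open spring clip onto the pivot post of a dent-repair stand

## Task

Take the open spring clip by its upright tab and push it sideways, mouth first, into the groove of the post on the stand until its jaws snap shut behind the post and it is fully home. Let go and leave it lying flat on the disc; leave the closed collar where it is.

Things in the scene. Friction and masses are not known exactly. Their poses are not given: they have to be found in the camera images.
- clip_grip (a point): Middle of the loose open clip's upright black tab, 36 mm above the clip's underside: take it here from above, fingers on the tab's y sides. Tab 24 mm long (x), 14 thick (y), top 54 mm above the underside, on a dark steel plate 48 x 44 x 8 mm reaching 14 mm back. x points to the mouth, z up. Clip 85 to 155 g, flat on the table left or right of the stand, mouth away from the robot within 30 deg.
- clip_seat (a point): Centre of the clip's seat, between two bright sprung wire jaws (wire 7 mm thick, its middle, and this point, 4 mm above the underside), 44 mm ahead of clip_grip along x; axes as there. The plate's edge stops the post 10 mm behind it. Jaw gap 12 mm at 11 mm ahead, flaring to 45 mm at the tips, 44 mm ahead. A push of 4 to 12 N springs the jaws over the 18 mm neck; they close behind it.
- groove (a point): Centre of the groove in the stand's fixed upright post: a neck 18 mm thick, 22 mm tall, between a dark disc (140 mm wide, top 50 mm above the table, 11 mm below this point) and a head 30 mm wide (top 33 mm above this point). Any side will do, but a stub 60 mm high stands 100 mm along +x (away from the robot within 25 deg). Keep the clip's underside 2 to 12 mm over the disc while pushing.
- collar: Bystander: loose closed collar, with the same dark plate and black tab as the clip, but ending in a closed steel ring 42 mm across in place of open jaws. Origin on its underside below the tab; x points from tab to ring, z up. It lies on the other side of the stand from the clip.
Mind the look-alikes: they are no part of the job. What is shaped like the part that bears clip_grip but white or yellow is not meant.

How it is judged:
By the outcome, as a careful person would: the job done as asked, in the order asked, and still so for the second after the job is handed in, with the robot touching nothing.
It also fails if it takes over 43 s, if anything falls off the work surface, if the arm or the gripper's body presses on something with over 40 N, if the wrist force passes 120 N, or if a joint passes its speed limit or range.

## Robot

A 7-joint arm with a two-finger parallel gripper is mounted at the origin on the work surface. World frame = base frame: x ahead of the robot, y to its left, z up, the work surface at z = 0. Lengths are in m, angles in rad, forces in N, time in s.
With the tool pointing down it reaches from about 0.4 to 0.925 m from the base axis. Payload 5.6 kg.
Tool frame: the origin (TCP) lies on the centre line of the jaws, within the pads' length; the fingertips stand 25 mm ahead of it and the grasp point (between the pads) lies 6 mm ahead of it; z points along the fingers, y is the line along which they close (so a half turn about z gives the same grasp; the last joint's range is limited). The gripper opens to 85 mm and grips with 20 to 120 N. Pads are 22 mm wide; open, the fingers measure 114 mm over their backs; the gripper's body (76 mm by 85 mm) begins 54 mm behind the grasp point. The pads swing forward as they close: fully open they stand 13 mm farther back than shut.
Start: joints at [-1.272, 0.468, -0.012, 1.603, 0.006, 1.071, -0.056], TCP at [0.218, 0.612, 0.256] pointing down, gripper open.
Joint ranges: [-2.53, 2.53], [-0.31, 2.02], [-1.57, 1.55], [0.28, 2.44], [-1.29, 4.43], [0.15, 1.84], [-2.92, 2.92]. Speed limits (rad/s): [2.57, 2.57, 3.14, 3.14, 3.14, 3.14, 3.14].

## Interface

Orientations are given as a unit quaternion [w, x, y, z].
In Python, from cell import get_obs, read_camera, camera_params, bot, look_for gives the robot as it stands.
- The arm moves only by the shell command python3 -m crank 'ROWS' [FORCE]. ROWS is text: rows parted by semicolons, each of 7 numbers parted by spaces: the shift along the world's x, y, z in mm, then the turn, a rotation vector about the world's x, y, z in degrees, then the gripper command: -1 is shut, 1 is fully open, values between are in proportion. In form: x y z ax ay az jaw; .... A call has 1 to 12 rows; each row is the pose to reach, as a shift and turn from the pose commanded when the call began; what a row does not reach only later rows make up. A row lasts 1/12 s, in which the tool goes at most 41.7 mm and 7.16 degrees, less where a joint would pass 70% of its speed; a pose out of reach is approached as far as the arm can. A call with a gripper value outside its range is refused whole. The fingers move at their own pace and stop on an object; FORCE is the grip in N (left out, the last holds). Time passes only in rows, so rows that repeat a pose let the fingers close. It gives the time, the measured TCP pose, the force, the opening and the grip force at its end, in the units of the state.
- get_obs(): the state, without advancing time (a new reading comes with each control period).
- read_camera(name): name is "scene" or "top"; returns (picture, depth): 400x640x3 uint8, blue, green, red; 400x640 float32, m along the optical axis (not along the pixel's ray), 0 where there is no reading.
- camera_params(name): a dict with "camera_matrix" (3x3 intrinsics, pixels), "world_to_cam" (4x4, takes a point from world to camera coordinates). Camera axes: x right, y up, looking along -z (the intrinsics and any distortion apply to the point x, -y, -z); pixel columns grow to the right and rows downward; lengths in m; the calibration is good to about 2 mm. A picture is of the moment at which its call begins. camera_params takes no time and is no camera call.
- bot.finish_job(): hands the job in; it is judged then, once.
Trained networks look in the newest picture that a camera, given by its name, has taken for a name from the list of things; names that differ only in an ending like _2 or _b are one class to them, and where a whole thing is asked for, a point or a joint stands for the part that bears it (a point fixed in the world has none). Each returns a list of dicts, best first, with "p" (0 to 1); they miss things now and then, are a little off and sometimes report something else, mostly with a low value. They report only what shows in the picture. A call takes as long as a camera call. They do not tell look-alikes from the thing itself.
- look_for(camera, query): "xyz" ([x, y, z] in m, in world coordinates, good to about 4 mm: the middle of the surface that is visible of it).
The state is a dict: "time_s": time; "joints": joint angles; "qd": joint speeds; "effort": joint torques, N m; "tool_pos": TCP position; "tcp_rot": TCP orientation; "contact_force": force on the tool from outside, world axes, zero at the start; "torque": the same for the moment, N m; "width": finger opening in m; "grip_force": force on a finger pad.
Only numpy, scipy, OpenCV 4.12 (cv2) and the standard library are available. Lean on these libraries where they do the work, as an engineer would, in place of code of your own. Each camera call takes 0.05 s, during which the arm holds its last target. There are 200 camera calls.

## Working session

There is one attempt and no reset: what is moved stays moved. The work goes in short steps, Python scripts to look and compute and a shell command to move; the robot and the scene stay as the last step left them, time stands still between calls to the robot, and variables do not carry over. Pictures are saved under pics/ and viewed, at most 10 in all, crops included, and the job is handed in when it is done.

```bash
mkdir -p pics; cat > h.py <<'E'
import numpy as np,cv2
from cell import *
def pts(name,d):
    P=camera_params(name);K=np.array(P["camera_matrix"]);T=np.linalg.inv(np.array(P["world_to_cam"]))
    v,u=np.mgrid[0:400,0:640]
    x=(u-K[0,2])/K[0,0]*d;y=(v-K[1,2])/K[1,1]*d
    c=np.stack([x,-y,-d,np.ones_like(d)],-1)
    return (c@T.T)[...,:3]
def proj(name,p):
    P=camera_params(name);K=np.array(P["camera_matrix"]);c=np.array(P["world_to_cam"])@np.append(p,1)
    q=K@np.array([c[0],-c[1],-c[2]]);return (q[:2]/q[2]).round(1)
E
python3 - <<'E'
from h import *
ims=[]
for n in("top","scene"):
    im,d=read_camera(n);cv2.imwrite(f"pics/{n}0.png",im);np.savez(f"/tmp/{n}0.npz",im=im,d=d)
    print(camera_params(n).keys())
    for q in("clip_grip","clip_seat","groove","collar"):
        for r in look_for(n,q)[:4]: print(n,q,round(r["p"],2),np.round(r["xyz"],3),proj(n,r["xyz"]))
print(get_obs())
E
```

```text
dict_keys(['camera_matrix', 'world_to_cam'])
top clip_grip 0.8 [ 0.388 -0.264  0.007] [417.5 267.1]
top clip_grip 0.79 [ 0.527 -0.383  0.007] [466.  204.4]
top clip_grip 0.74 [ 0.613 -0.152  0.008] [364.3 169.2]
top clip_grip 0.68 [ 0.495 -0.245  0.011] [407.1 219.3]
top clip_seat 0.94 [ 0.616 -0.152  0.01 ] [364.3 167.6]
top clip_seat 0.9 [ 0.387 -0.261  0.005] [416.1 267.3]
top clip_seat 0.77 [ 0.529 -0.386  0.008] [467.7 203.4]
top clip_seat 0.72 [ 0.487 -0.243  0.012] [406.7 223.2]
top groove 0.77 [0.562 0.042 0.052] [278.8 190.5]
top collar 0.98 [0.494 0.29  0.01 ] [169.8 225.3]
dict_keys(['camera_matrix', 'world_to_cam'])
scene clip_grip 0.95 [ 0.533 -0.39   0.009] [202.  351.8]
scene clip_grip 0.82 [ 0.612 -0.167  0.004] [313.2 278.5]
scene clip_grip 0.78 [ 0.487 -0.257  0.006] [233.2 280.7]
scene clip_grip 0.72 [ 0.398 -0.268  0.008] [195.3 261.4]
scene clip_seat 0.97 [ 0.394 -0.268  0.003] [194.4 261.8]
scene clip_seat 0.82 [ 0.615 -0.167  0.005] [314.7 279.1]
scene clip_seat 0.71 [ 0.538 -0.392  0.01 ] [202.9 354.7]
scene clip_seat 0.67 [ 0.485 -0.254  0.007] [233.7 278.5]
scene groove 0.55 [0.581 0.022 0.051] [350.5 194.5]
scene collar 0.8 [0.486 0.288 0.008] [369.1 125.3]
{'time_s': 0.5, 'joints': array([-1.27201127,  0.46753377, -0.01160654,  1.60273705,  0.00598802,
        1.07140712, -0.05628342]), 'qd': array([-8.36401177e-04, -1.60035914e-03, -7.40446219e-05,  2.43671108e-04,
        1.25404317e-06,  4.94538976e-04, -1.50273006e-04]), 'effort': array([-6.12979602e-04, -5.31772935e+01,  2.14464054e-02, -2.51411480e+01,
        1.15264632e-02,  1.94195884e-03, -1.81034119e-05]), 'tool_pos': array([0.2178883 , 0.61237411, 0.25625307]), 'tcp_rot': array([ 9.90029504e-06,  1.70088786e-01,  9.85428741e-01, -2.66695828e-05]), 'contact_force': array([-0.29480133,  1.17687746,  0.67576169]), 'torque': array([-0.04379864,  0.02159134,  0.00783665]), 'grip_force': 0.0, 'width': 0.08560412673683832}
```

View pics/top0.png

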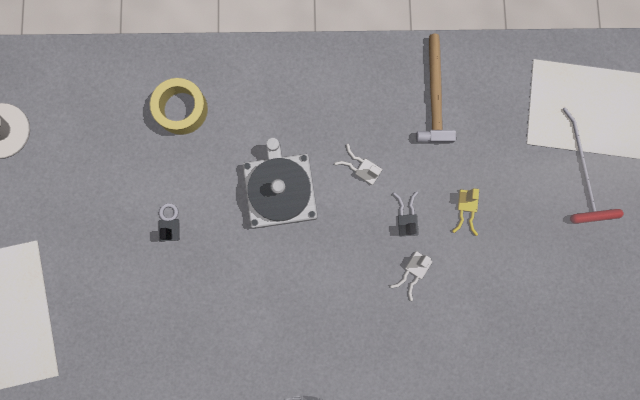

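View pics/scene0.png

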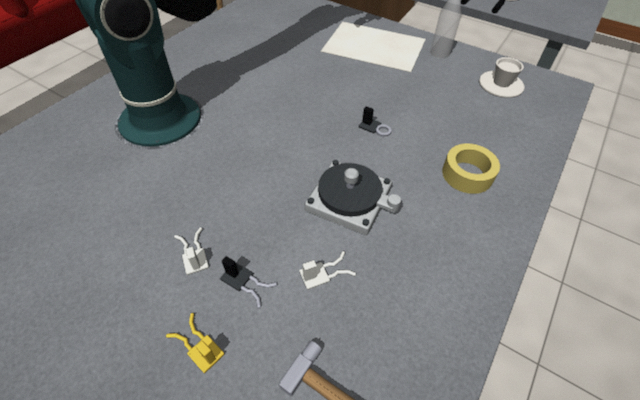

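The top view shows four clip shapes: dark with bright jaws at (407,220), white at (368,171) and (417,266), and yellow at (467,203). The collar is at (169,228), with the post at (278,187) and the stub at (272,146). Only the dark one at (407,220) fits: black tab, dark plate, and a mouth pointing away from the robot. I'll confirm it in a crop and measure.

```bash
python3 - <<'E'
from h import *
for n in("top","scene"):
    z=np.load(f"/tmp/{n}0.npz");im,d=z["im"],z["d"];p=pts(n,d);ok=d>0
    def rep(l,c,r,lo,hi,ex=None):
        m=ok&(np.hypot(p[...,0]-c[0],p[...,1]-c[1])<r)&(p[...,2]>lo)&(p[...,2]<hi)
        if ex is not None:m&=ex
        q=p[m];
        if len(q)<3: print(n,l,len(q));return
        R=cv2.minAreaRect((q[:,:2]*1000).astype(np.float32))
        print(n,l,len(q),"mean",q.mean(0).round(4),"med z",np.median(q[:,2]).round(4),"zmax",q[:,2].max().round(4),"rect",np.round(R[0],1),np.round(R[1],1),round(R[2],1))
    rep("table",(.49,-.33),.03,-.02,.02)
    rep("tabtop",(.487,-.245),.05,.045,.07)
    rep("plate",(.487,-.245),.05,.0045,.02,im.max(2)<70)
    rep("jaws",(.53,-.245),.06,-.01,.03,im.min(2)>115)
    rep("head",(.568,.04),.04,.08,.12)
    rep("disc",(.568,.04),.09,.04,.06)
    rep("stub",(.665,.05),.05,.052,.075)
z=np.load("/tmp/top0.npz")["im"][170:250,370:450]
y=np.load("/tmp/scene0.npz")["im"][240:320,200:280]
cv2.imwrite("pics/crop.png",cv2.resize(np.hstack([z,y]),None,fx=5,fy=5,interpolation=cv2.INTER_CUBIC))
E
```

```text
top table 534 mean [ 4.898e-01 -3.302e-01 -3.000e-04] med z -0.0004 zmax 0.0081 rect [ 489.8 -329.8] [58.5 58.8] 59.1
top tabtop 75 mean [ 0.4732 -0.2464  0.0532] med z 0.0532 zmax 0.0586 rect [ 473.  -246.6] [22.1 13.5] 0.3
top plate 34 mean [ 0.4776 -0.2345  0.0102] med z 0.0091 zmax 0.0198 rect [ 481.4 -232.8] [24.9 35. ] 78.0
top jaws 1679 mean [ 5.380e-01 -2.454e-01  3.000e-04] med z -0.0001 zmax 0.0114 rect [ 535.3 -245.5] [119.2 109.3] 84.9
top head 161 mean [0.5652 0.042  0.0922] med z 0.0926 zmax 0.0974 rect [566.4  42. ] [29.2 28.4] 25.6
top disc 3103 mean [0.5685 0.0425 0.0496] med z 0.0497 zmax 0.0593 rect [577.   42.9] [161.3 137.9] 2.7
top stub 154 mean [0.658  0.0544 0.0584] med z 0.0591 zmax 0.0642 rect [644.   53.9] [64.8 47.6] 31.1
scene table 809 mean [ 0.4903 -0.3307 -0.0009] med z -0.0009 zmax 0.0087 rect [ 490.  -329.7] [59.1 58.4] 22.9
scene tabtop 104 mean [ 0.4754 -0.2487  0.052 ] med z 0.0527 zmax 0.056 rect [ 474.4 -248.1] [23.7 14.4] 8.0
scene plate 365 mean [ 0.4887 -0.2482  0.0077] med z 0.0071 zmax 0.0196 rect [ 484.6 -247.1] [46.2 44.1] 2.8
scene jaws 2341 mean [ 5.388e-01 -2.478e-01 -3.000e-04] med z -0.0007 zmax 0.0099 rect [ 535.  -245.4] [119.  109.8] 82.2
scene head 151 mean [0.5683 0.038  0.0904] med z 0.0917 zmax 0.0961 rect [567.2  40.1] [27.8 25.4] 32.1
scene disc 2481 mean [0.574  0.0349 0.0489] med z 0.0491 zmax 0.0598 rect [567.8  42.8] [142.8 141.4] 49.0
scene stub 131 mean [0.6658 0.0522 0.0582] med z 0.0589 zmax 0.0618 rect [652.2  47.7] [56.8 25.9] 23.5
```

View pics/crop.png

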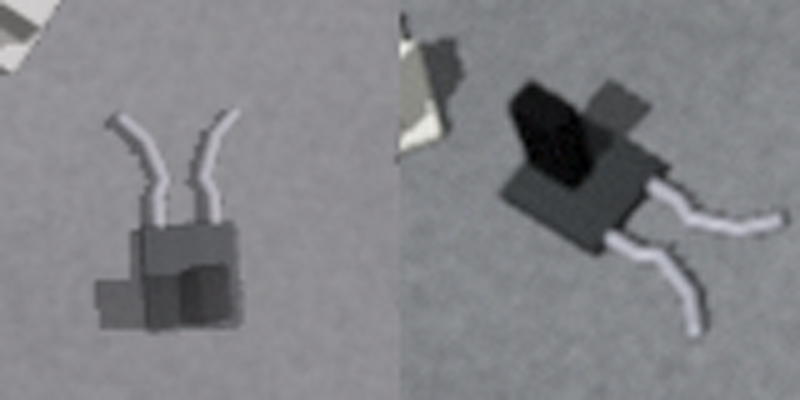

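The crop shows the dark plate with its black tab and bright open jaws, so this is the clip. Its mouth points to +x with a yaw of a few degrees. I'll start moving and refine the yaw from the stored pictures.

```bash
python3 -m crank '262 -432 -60 0 0 24 0; 262 -432 -60 0 0 24 0; 262 -432 -60 0 0 24 0; 262 -432 -60 0 0 24 0; 262 -432 -60 0 0 24 0; 262 -432 -60 0 0 24 0; 262 -432 -60 0 0 24 0; 262 -432 -60 0 0 24 0; 262 -432 -60 0 0 24 0; 262 -432 -60 0 0 24 0; 262 -432 -60 0 0 24 0; 262 -432 -60 0 0 24 0' 40
python3 - <<'E'
from h import *
n="scene"
for n in("top","scene"):
    z=np.load(f"/tmp/{n}0.npz");im,d=z["im"],z["d"];p=pts(n,d)
    near=(abs(p[...,0]-.535)<.045)&(abs(p[...,1]+.245)<.04)
    m=near&(im.min(2)>150);q=p[m][:,:2]*1000
    for lo in range(490,570,10):
        s=q[(q[:,0]>=lo)&(q[:,0]<lo+10)]
        if len(s):
            c=np.median(s[:,1]);c=-246
            a,b=s[s[:,1]>c],s[s[:,1]<=c]
            print(n,lo,len(s),a.mean(0).round(1) if len(a) else '',b.mean(0).round(1) if len(b) else '')
E
```

```text
time_s: 1.5
tool_pos: [0.4762, 0.1861, 0.1976]
tcp_rot: [0.0, -0.039, 0.999, 0.0]
contact_force: [0.5, 0.9, 0.9]
width: 0.0426
grip_force: 0.0
top 500 4 [ 508.2 -233.4] [ 509.7 -258.1]
top 510 17 [ 515.  -233.5] [ 516.1 -258.6]
top 520 18 [ 525.3 -235.6] [ 524.7 -257.3]
top 530 20 [ 534.1 -234.3] [ 534.9 -257.7]
top 540 21 [ 545.6 -229.7] [ 544.9 -260.6]
top 550 19 [ 554.  -221.7] [ 554.2 -267. ]
top 560 1  [ 560.4 -271.5]
scene 500 2 [ 509.1 -233.8] [ 509.5 -258.2]
scene 510 24 [ 515.3 -233.3] [ 515.2 -258.6]
scene 520 24 [ 525.2 -234.7] [ 525.2 -256.5]
scene 530 26 [ 535.1 -234. ] [ 535.5 -257. ]
scene 540 26 [ 545.4 -229.6] [ 545.6 -259.8]
scene 550 30 [ 554.4 -221.7] [ 554.9 -266.8]
scene 560 1  [ 561.2 -270.8]
```

```bash
python3 -m crank '-6 -428 0 0 0 -1.5 0; -6 -428 0 0 0 -1.5 0; -6 -428 0 0 0 -1.5 0; -6 -428 0 0 0 -1.5 0; -6 -428 0 0 0 -1.5 0; -6 -428 0 0 0 -1.5 0; -6 -428 0 0 0 -1.5 0; -6 -428 0 0 0 -1.5 0; -6 -428 -80 0 0 -1.5 0; -6 -428 -80 0 0 -1.5 0; -6 -428 -80 0 0 -1.5 0; -6 -428 -80 0 0 -1.5 0' 40; python3 -m crank '0 0 0 0 0 0 0; 0 0 0 0 0 0 0; 0 0 0 0 0 0 0'; python3 -c "
from h import *
print(get_obs()['tool_pos'])
im,d=read_camera('scene');cv2.imwrite('pics/pre.png',cv2.resize(im[150:350,130:370],None,fx=3,fy=3,interpolation=2)[:600,:800])"
```

```text
time_s: 2.5
tool_pos: [0.4655, -0.2461, 0.1131]
tcp_rot: [-0.003, -0.021, 1.0, -0.001]
contact_force: [-0.7, -0.5, -0.5]
width: 0.0426
grip_force: 0.0
time_s: 2.75
tool_pos: [0.4704, -0.2389, 0.1182]
tcp_rot: [0.001, -0.026, 1.0, 0.0]
contact_force: [-0.0, 1.0, -0.1]
width: 0.0427
grip_force: 0.0
[ 0.470393   -0.23891201  0.11823557]
```

View pics/pre.png

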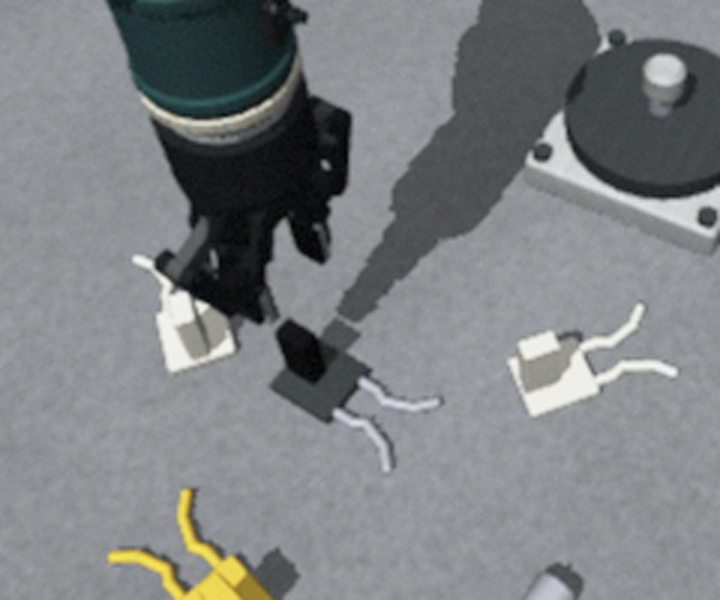

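The open fingers are above and just short of the tab. The clip is untouched. I'll correct sideways and check before descending.

```bash
python3 -m crank '4 -9 0 0 0 0 0; 4 -9 0 0 0 0 0; 4 -9 -30 0 0 0 0; 4 -9 -30 0 0 0 0; 4 -9 -30 0 0 0 0; 4 -9 -30 0 0 0 0'
```

```text
time_s: 3.3
tool_pos: [0.4736, -0.2492, 0.088]
tcp_rot: [0.0, -0.026, 1.0, -0.0]
contact_force: [0.2, -0.4, 0.7]
width: 0.0424
grip_force: 0.0
```

```bash
python3 -m crank '0 1.5 -20 0 0 0 0; 0 1.5 -35 0 0 0 0; 0 1.5 -45 0 0 0 0; 0 1.5 -45 0 0 0 0; 0 1.5 -45 0 0 0 0; 0 1.5 -45 0 0 0 -1; 0 1.5 -45 0 0 0 -1; 0 1.5 -45 0 0 0 -1; 0 1.5 -45 0 0 0 -1; 0 1.5 -45 0 0 0 -1; 0 1.5 -45 0 0 0 -1; 0 1.5 -45 0 0 0 -1' 60
```

```text
time_s: 4.3
tool_pos: [0.4741, -0.2481, 0.0434]
tcp_rot: [0.001, -0.025, 1.0, -0.0]
contact_force: [-0.4, 1.0, 6.7]
width: 0.0134
grip_force: 59.5
```

The tab is held at 13.4 mm. Next I lift, carry it to the robot side of the post and square it to +x.

```bash
python3 -m crank '0 0 40 0 0 0 -1; 0 0 80 0 0 0 -1; -12 30 80 0 0 -1 -1; -36 60 80 0 0 -3 -1; -36 95 80 0 0 -3 -1; -36 130 80 0 0 -3 -1; -36 165 80 0 0 -3 -1; -36 200 80 0 0 -3 -1; -36 235 80 0 0 -3 -1; -36 265 80 0 0 -3 -1; -36 289 80 0 0 -3 -1; -36 289 80 0 0 -3 -1' 90; python3 -m crank '0 0 0 0 0 0 -1; 0 0 0 0 0 0 -1; 0 0 0 0 0 0 -1; 0 0 0 0 0 0 -1'
python3 - <<'E'
from h import *
for n in("top","scene"):
    im,d=read_camera(n);p=pts(n,d);np.savez(f"/tmp/{n}1.npz",im=im,d=d)
    m=(p[...,0]>.465)&(p[...,0]<.548)&(abs(p[...,1]-.04)<.04)&(p[...,2]>.063)&(p[...,2]<.11)
    q=p[m]*1000;print(n,len(q))
    for lo in range(460,550,10):
        s=q[(q[:,0]>=lo)&(q[:,0]<lo+10)]
        a,b=s[s[:,1]>41],s[s[:,1]<=41]
        print(lo,len(s),a.mean(0).round(1) if len(a) else '',b.mean(0).round(1) if len(b) else '')
    m=(np.hypot(p[...,0]-.567,p[...,1]-.041)<.03)&(p[...,2]>.085)&(p[...,2]<.11)&(p[...,0]>.549)
    if m.sum()>3:print("head",cv2.minAreaRect((p[m][:,:2]*1000).astype(np.float32)))
im=np.load("/tmp/top1.npz")["im"];im2=np.load("/tmp/scene1.npz")["im"]
cv2.imwrite("pics/hold.png",np.hstack([cv2.resize(im[130:280,230:330],None,fx=4,fy=4,interpolation=2),cv2.resize(im2[100:250,290:390],None,fx=4,fy=4,interpolation=2)]))
print(get_obs()["tool_pos"])
E
```

```text
time_s: 5.3
tool_pos: [0.4372, 0.0466, 0.1225]
tcp_rot: [0.0, -0.003, 1.0, 0.001]
contact_force: [-0.1, -0.0, -0.8]
width: 0.0131
grip_force: 87.8
time_s: 5.63
tool_pos: [0.4374, 0.0401, 0.1223]
tcp_rot: [0.0, 0.002, 1.0, -0.0]
contact_force: [-0.9, 0.1, -0.5]
width: 0.013
grip_force: 87.8
top 42
460 0  
470 0  
480 0  
490 0  
500 0  
510 31 [515.2  59.5  85.7] [517.9  16.3  85.7]
520 11 [521.2  64.9  85.9] [521.9  14.2  83.7]
530 0  
540 0  
head ((566.2427978515625, 42.16496276855469), (28.440406799316406, 28.500511169433594), 71.46526336669922)
scene 222
460 40 [467.2  51.5  85.3] [467.4  28.1  85.4]
470 47 [473.6  51.   83.9] [473.5  26.9  84.2]
480 29 [485.8  49.8  84.4] [485.6  26.4  83.9]
490 28 [495.5  48.6  84.2] [494.6  28.1  84.5]
500 27 [505.2  51.5  84.1] [504.6  24.6  84.5]
510 37 [515.4  57.8  84.3] [515.5  17.7  84.3]
520 14 [522.4  63.1  84.3] [522.7  12.3  84.7]
530 0  
540 0  
head ((567.328369140625, 39.376686096191406), (27.372201919555664, 24.63165283203125), 30.407798767089844)
[0.43736569 0.04034296 0.12232319]
```

View pics/hold.png

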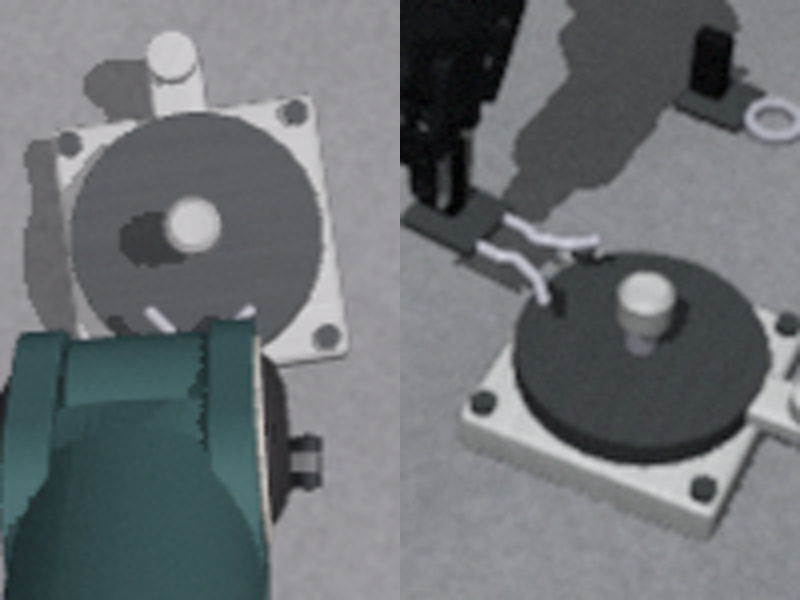

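The clip is held level with its underside at about 79 mm. Its mouth faces the post about 3 mm low in y and turned about −1.5°. I'll correct both, lower it to about 6 mm over the disc and approach.

```bash
python3 -m crank '0 2 -12 0 0 1.5 -1; 0 2 -23 0 0 1.5 -1; 0 2 -23 0 0 1.5 -1; 20 2 -23 0 0 1.5 -1; 35 2 -23 0 0 1.5 -1; 48 2 -23 0 0 1.5 -1; 48 2 -23 0 0 1.5 -1; 48 2 -23 0 0 1.5 -1; 48 2 -23 0 0 1.5 -1'
python3 - <<'E'
from h import *
print(get_obs()["tool_pos"])
n="scene";im,d=read_camera(n);p=pts(n,d)
m=(p[...,0]>.5)&(p[...,0]<.58)&(abs(p[...,1]-.04)<.034)&(p[...,2]>.054)&(p[...,2]<.068)&(im.min(2)>120)
q=p[m]*1000
for lo in range(510,580,10):
        s=q[(q[:,0]>=lo)&(q[:,0]<lo+10)]
        a,b=s[s[:,1]>41],s[s[:,1]<=41]
        print(lo,len(s),a.mean(0).round(1) if len(a) else '',b.mean(0).round(1) if len(b) else '')
cv2.imwrite("pics/near.png",cv2.resize(im[130:250,290:420],None,fx=5,fy=5,interpolation=2))
E
```

```text
time_s: 6.48
tool_pos: [0.4843, 0.043, 0.0993]
tcp_rot: [-0.001, -0.012, 1.0, -0.0]
contact_force: [-0.7, 0.6, -0.9]
width: 0.0132
grip_force: 87.8
[0.48431326 0.04300784 0.09928296]
510 5 [518.1  58.1  61.1] [518.6  29.9  61.3]
520 16 [524.6  55.8  61.9] [524.4  30.8  61.8]
530 21 [534.9  54.6  62.5] [534.8  31.8  62.1]
540 13 [541.7  52.7  61.2] [545.4  31.9  61.7]
550 12  [555.3  29.4  61.7]
560 13  [565.   21.8  61.6]
570 1  [570.8  18.8  61.3]
```

View pics/near.png

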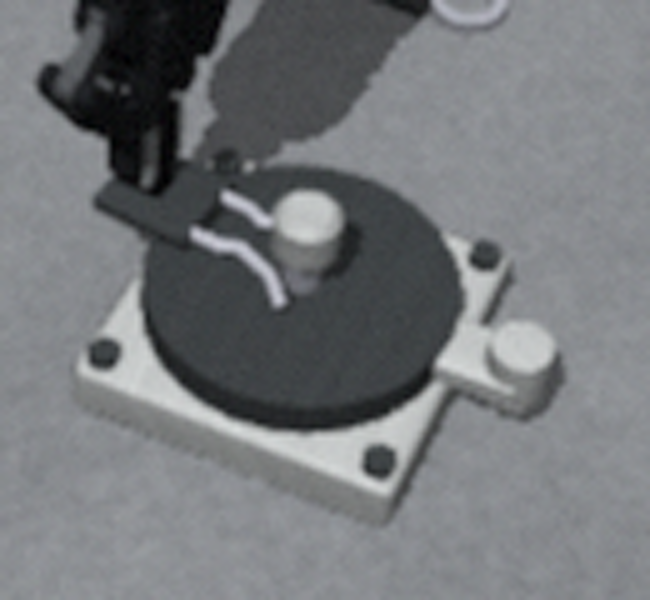

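The neck stands between the flared jaws and the clip is level. I'll shift 1.5 mm and push gently.

```bash
python3 -m crank '4 -1.5 1.5 0 0 0 -1; 8 -1.5 1.5 0 0 0 -1; 12 -1.5 1.5 0 0 0 -1; 16 -1.5 1.5 0 0 0 -1; 20 -1.5 1.5 0 0 0 -1; 20 -1.5 1.5 0 0 0 -1; 20 -1.5 1.5 0 0 0 -1'; python3 -m crank '3 0 0 0 0 0 -1; 6 0 0 0 0 0 -1; 9 0 0 0 0 0 -1; 12 0 0 0 0 0 -1; 15 0 0 0 0 0 -1; 18 0 0 0 0 0 -1; 18 0 0 0 0 0 -1; 18 0 0 0 0 0 -1'
```

```text
time_s: 7.12
tool_pos: [0.5036, 0.0416, 0.0997]
tcp_rot: [-0.002, -0.012, 1.0, -0.0]
contact_force: [-3.6, -0.9, -4.1]
width: 0.013
grip_force: 87.5
time_s: 7.78
tool_pos: [0.524, 0.0419, 0.1011]
tcp_rot: [0.001, -0.012, 1.0, 0.0]
contact_force: [-2.5, 0.2, 0.2]
width: 0.0128
grip_force: 88.5
```

```bash
python3 -m crank '2 0 0 0 0 0 -1; 4 0 0 0 0 0 -1; 4 0 0 0 0 0 -1; 4 0 0 0 0 0 -1'
python3 - <<'E'
from h import *
n="scene";im,d=read_camera(n);np.savez("/tmp/s2.npz",im=im,d=d)
cv2.imwrite("pics/in.png",cv2.resize(im[130:250,290:420],None,fx=5,fy=5,interpolation=2))
E
```

```text
time_s: 8.12
tool_pos: [0.5245, 0.0419, 0.1004]
tcp_rot: [-0.003, -0.012, 1.0, 0.0]
contact_force: [-9.5, -1.1, 3.5]
width: 0.0132
grip_force: 89.0
```

View pics/in.png

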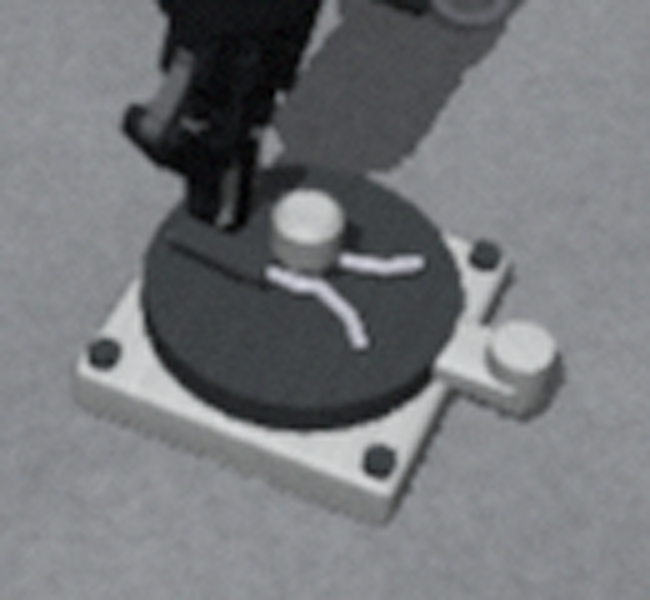

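The jaws are behind the neck and the plate edge is against the post: TCP x stopped at 524.5 and the force rose to 9.5 N. I'll lower it to the disc, relax the push, open and go up.

```bash
python3 -m crank '-2 0 -2 0 0 0 -1; -3 0 -4 0 0 0 -1; -3 0 -5.5 0 0 0 -1; -3 0 -6.5 0 0 0 -1; -3 0 -6.5 0 0 0 -1; -3 0 -6.5 0 0 0 -1'
```

```text
time_s: 8.67
tool_pos: [0.5241, 0.042, 0.0941]
tcp_rot: [-0.0, -0.012, 1.0, 0.0]
contact_force: [-4.8, -0.2, -0.4]
width: 0.0133
grip_force: 88.3
```

```bash
python3 -m crank '0 0 -1 0 0 0 -1; 0 0 -1 0 0 0 -1; 0 0 -1 0 0 0 -1'; python3 -m crank '0 0 0 0 0 0 0; 0 0 0 0 0 0 0; 0 0 0 0 0 0 0; 0 0 0 0 0 0 0; 0 0 20 0 0 0 0; 0 0 50 0 0 0 0; 0 0 80 0 0 0 0; 0 0 110 0 0 0 0; -40 -40 150 0 0 0 0; -40 -80 150 0 0 0 0; -40 -120 150 0 0 0 0; -40 -140 150 0 0 0 0'
python3 -m crank '0 -60 0 0 0 0 0; 0 -60 0 0 0 0 0; 0 -60 0 0 0 0 0; 0 -60 0 0 0 0 0'
python3 - <<'E'
from h import *
n="scene";im,d=read_camera(n);p=pts(n,d)
t,td=read_camera("top");P=pts("top",td)
def rep(l,p,m):
    q=p[m]*1000;print(l,len(q),q.mean(0).round(1) if len(q) else '')
for nm,A,I in(("scene",p,im),("top",P,t)):
    N=(abs(A[...,1]-.042)<.035)
    rep(nm+" tabtop",A,N&(A[...,0]<.548)&(A[...,0]>.49)&(A[...,2]>.095)&(A[...,2]<.112))
    rep(nm+" wire",A,N&(A[...,0]>.585)&(A[...,0]<.615)&(A[...,2]<.07)&(A[...,2]>.045)&(I.min(2)>140))
    rep(nm+" plate",A,N&(A[...,0]>.505)&(A[...,0]<.55)&(A[...,2]<.066)&(A[...,2]>.053))
cv2.imwrite("pics/end.png",np.hstack([cv2.resize(t[130:250,225:325],None,fx=4,fy=5,interpolation=2),cv2.resize(im[130:250,300:400],None,fx=4,fy=5,interpolation=2)]))
E
```

```text
time_s: 8.92
tool_pos: [0.5241, 0.042, 0.0935]
tcp_rot: [-0.0, -0.012, 1.0, 0.0]
contact_force: [-5.5, 1.1, 4.9]
width: 0.013
grip_force: 89.0
time_s: 9.92
tool_pos: [0.4845, -0.1003, 0.2453]
tcp_rot: [0.002, -0.012, 1.0, -0.0]
contact_force: [0.9, -0.3, 0.4]
width: 0.0429
grip_force: 0.0
time_s: 10.25
tool_pos: [0.4844, -0.1593, 0.2435]
tcp_rot: [0.0, -0.011, 1.0, -0.0]
contact_force: [0.6, 0.9, -1.2]
width: 0.0424
grip_force: 0.0
scene tabtop 81 [524.6  39.4 101.3]
scene wire 62 [597.6  45.2  55.4]
scene plate 203 [532.2  34.3  57.8]
top tabtop 82 [522.8  41.4 103.9]
top wire 64 [597.5  43.1  57.2]
top plate 296 [530.1  41.   57.9]
```

View pics/end.png

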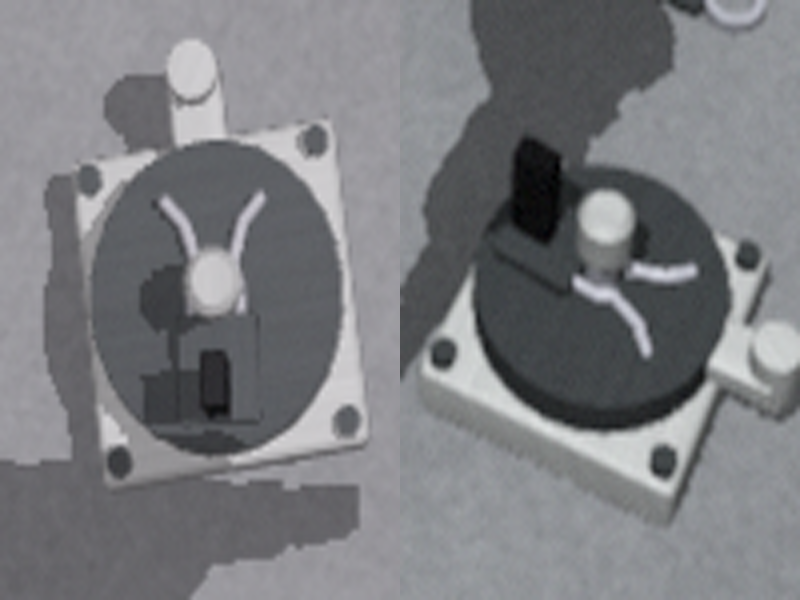

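The clip lies flat: tab top at about 104 mm, plate top at 58 mm. Its plate edge is against the post, its jaws are closed behind the neck, and the gripper is clear.

```bash
python3 -c "
from cell import bot
print(bot.finish_job())"
```

```text
the job is handed in; nothing more can be done
None
```

The clip is snapped fully home in the post's groove and lies flat on the disc, released, with the collar never touched; the job was handed in at about 10.4 s on the robot's clock.

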